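# Put the calibration weights away: tray plate down, then the lid

## Robot

A 6-joint arm with a two-finger parallel gripper is mounted at the origin on the work surface. World frame = base frame: x ahead of the robot, y to its left, z up, the work surface at z = 0. Lengths are in m, angles in rad, forces in N, time in s.
With the tool pointing down it reaches from about 0.3 to 0.875 m from the base axis. Payload 6.4 kg.
Tool frame: the origin (TCP) lies on the front face of the gripper's body, between the roots of the fingers; the fingertips stand 73 mm ahead of it and the grasp point (between the pads) lies 54 mm ahead of it; z points along the fingers, y is the line along which they close (so a half turn about z gives the same grasp; the last joint's range is limited). The gripper opens to 85 mm and grips with 20 to 120 N. Pads are 22 mm wide; open, the fingers measure 114 mm over their backs; the gripper's body (76 mm by 85 mm) begins 54 mm behind the grasp point. The pads swing forward as they close: fully open they stand 13 mm farther back than shut.
Start: joints at [-0.206, 0.181, 1.607, -0, 1.354, -0.206], TCP at [0.575, 0, 0.304] pointing down, gripper open.
Joint ranges: [-2.99, 2.99], [-0.89, 2.07], [0.3, 2.58], [-1.14, 4.28], [0, 2.63], [-3.12, 3.12]. Speed limits (rad/s): [2.57, 2.57, 3.01, 3.14, 3.14, 3.14].

## Interface

Orientations are given as a unit quaternion [x, y, z, w].
In Python, from workcell import monitor, optics, arm, finder gives the robot as it stands.
- The arm moves only by the tool drive_tool, never from a script. Its argument "steps" is text: rows parted by semicolons, each of 6 numbers parted by spaces: the shift along the tool's x, y, z each as a share of 0.03 m, from -1 to 1, then the turn, a rotation vector about the tool's x, y, z each as a share of pi/2 rad, from -1 to 1. A call has 1 to 12 rows; each row shifts and turns the commanded pose from where the row before left it, along the tool's axes as they then stand; what a row does not reach is not made up. A row lasts 1/10 s, in which the tool goes at most 50 mm and 8.59 degrees, less where a joint would pass 70% of its speed; a pose out of reach is approached as far as the arm can. A call with a number of a shift or a turn outside -1 to 1 is refused whole. A call with a gripper value outside its range is refused whole. "claw" is the opening, from 0 (shut) to 1 (fully open), set as the call begins (left out, the last holds). The fingers move at their own pace and stop on an object; "squeeze" is the grip in N (left out, the last holds). Time passes only in rows, so rows that do not move let the fingers close. It gives the time, the measured TCP pose, the force, the opening and the grip force at its end, in the units of the state.
- monitor.get_obs(): the state, without advancing time (a new reading comes with each control period).
- optics.camera(name): name is "scene" or "side" or "wrist"; returns a dict with "image" (480x640x3 uint8, red, green, blue), "fx", "fy", "cx", "cy" (pixels), "position" and "orientation" of the camera in the world; the wrist camera has in their place "T_tool_cam" (4x4, takes a point from camera to tool coordinates, whose origin is the TCP and whose axes are the flange's). Camera axes: x right, y up, looking along -z (the intrinsics and any distortion apply to the point x, -y, -z); pixel columns grow to the right and rows downward; lengths in m; the calibration is good to about 2 mm. A picture is of the moment at which its call begins: read the wrist's pose just before it. There is no depth.
- arm.job_done(): hands the job in; it is judged then, once.
Trained networks look in the newest picture that a camera, given by its name, has taken for a name from the list of things; names that differ only in an ending like _2 or _b are one class to them, and where a whole thing is asked for, a point or a joint stands for the part that bears it (a point fixed in the world has none). Each returns a list of dicts, best first, with "confidence" (0 to 1); they miss things now and then, are a little off and sometimes report something else, mostly with a low value. They report only what shows in the picture. A call takes as long as a camera call.
- finder.silhouettes(label, camera): "region" (480x640 bool, what is visible of it) and "pixel" ([column, row] in pixels, amid what is visible of it).
The state is a dict: "time_s": time; "joint_positions": joint angles; "joint_velocities": joint speeds; "effort": joint torques, N m; "tool_pos": TCP position; "tool_rot": TCP orientation; "contact_force": force on the tool from outside, world axes, zero at the start; "torque": the same for the moment, N m; "width": finger opening in m; "finger_force": force on a finger pad.
Only numpy, scipy, OpenCV 4.12 (cv2) and the standard library are available. Lean on these libraries where they do the work, as an engineer would, in place of code of your own. Each camera call takes 0.05 s, during which the arm holds its last target. There are 200 camera calls.

## Task

The calibration weights are done with: in the wooden weight case, first push the white cover plate, which stands up along the side opposite the lid, over and down, flat onto the tray of milligram weights, and only then swing the case's lid over and press it fully shut, without letting it slam. Do it all by pushing lightly with the fingers: do not squeeze or lift anything, leave the knob weights in their bores and everything else on the worktop where it stands.

Things in the scene. Friction and masses are not known exactly. Their poses are not given: they have to be found in the camera images.
- case: wooden case of calibration weights; heavy, does not slide. Origin: centre of its underside, on the worktop. Base 180 mm deep (its x, from the latch side to the lid's hinge side), 260 wide (y), 60 high. A dark solid insert fills it to 48 mm height, with six knob weights in bores. The milligram tray is the part of the insert at x -80 to -14, y -112 to 28 mm
- plate (a joint): angle of the white cover plate of the milligram tray: 0 = lying flat over the tray, 1.57 = straight up; it starts at 1.45 to 1.7, stop at 1.8. The hinge is slightly stiff: the plate stays at any angle it is left at; about 1 N near its free edge turns it
- plate_hinge (a point): middle of the plate's hinge line, at x -80, y -42 mm of the case's frame, 51 mm above the worktop. The hinge line runs along y; at joint 0 the plate's axes are parallel to the case's; the plate extends from here along its own +x
- plate_edge (a point): middle of the plate's free edge, 66 mm from the hinge line. Plate 140 mm wide, 4 thick (2 either side of this point); a thumb tab 34 mm wide reaches 10 mm beyond. Standing, its outer side looks away from the case's middle: push that side over towards the lid's hinge side and down. Flat, its upper face is 53 mm above the worktop
- lid (a joint): angle of the case's wooden lid: 0 = shut, 1.57 = straight up; it starts leaning back at 1.6 to 1.8, stop at 1.92. Friction hinge: the lid stays at any angle it is left at, also just short of shut; 3 to 5 N at 140 mm from the hinge swings it
- lid_hinge (a point): middle of the lid's hinge line, at x 90, y 0 mm of the case's frame, 60 mm above the worktop. The hinge line runs along y; at joint 0 the lid's axes are parallel to the case's and the lid extends 180 mm from here along its own -x
- lid_edge (a point): middle of the outer edge of the lid's top at the latch side: 180 mm from the hinge line along the lid's own -x and 45 mm along its own z. Lid: a hollow shell 180 by 260 by 45 mm; its flat outer face is 45 mm from the hinge line along its own z; standing open, that face looks away from the case's middle; shut, it is the top, 105 mm above the worktop
- w500: steel 500 g knob weight, 38 mm in diameter and 66 mm tall, loose in a bore of the case's insert at x 45, y -88 mm of the case's frame; it stands 44 mm out of the insert. Origin: centre of its underside, 26 mm above the worktop. To be left alone
- w200a: steel 200 g knob weight, 28 mm in diameter and 50 mm tall, loose in a bore of the case's insert at x 45, y -36 mm of the case's frame; it stands 28 mm out of the insert. Origin: centre of its underside, 26 mm above the worktop. To be left alone
- w200b: steel 200 g knob weight, 28 mm in diameter and 50 mm tall, loose in a bore of the case's insert at x 45, y 10 mm of the case's frame; it stands 28 mm out of the insert. Origin: centre of its underside, 26 mm above the worktop. To be left alone
- w100a: steel 100 g knob weight, 22 mm in diameter and 41 mm tall, loose in a bore of the case's insert at x 45, y 52 mm of the case's frame; it stands 19 mm out of the insert. Origin: centre of its underside, 26 mm above the worktop. To be left alone
- w100b: steel 100 g knob weight, 22 mm in diameter and 41 mm tall, loose in a bore of the case's insert at x -45, y 58 mm of the case's frame; it stands 19 mm out of the insert. Origin: centre of its underside, 26 mm above the worktop. To be left alone
- w50: steel 50 g knob weight, 18 mm in diameter and 33 mm tall, loose in a bore of the case's insert at x -45, y 96 mm of the case's frame; it stands 11 mm out of the insert. Origin: centre of its underside, 26 mm above the worktop. To be left alone
- forceps: steel weight forceps, 130 mm long, 15 mm wide, 8 mm high, lying on the worktop before the case. Origin: on the worktop, near the middle of its length (its x). To be left alone
- bottle_a: small amber bottle with a screw cap, 38 mm in diameter, 72 mm tall. Origin: centre of its underside. To be left alone
- bottle_b: smaller amber bottle with a screw cap, 30 mm in diameter, 55 mm tall. Origin: centre of its underside. To be left alone
- jar: amber jar with a black screw lid, 82 mm in diameter, 125 mm tall. Origin: centre of its underside. To be left alone
- mortar: white porcelain mortar, 124 mm in diameter at the rim, 62 mm tall. Origin: centre of its underside. To be left alone
- pestle: white porcelain pestle, 130 mm long (its x), 28 mm at the thick end, lying on the worktop. Origin: middle of its length, on the worktop. To be left alone
- pot: white ointment pot with a screw lid, 66 mm in diameter, 56 mm tall. Origin: centre of its underside. To be left alone

How it is judged:
On the way, in this order (a step that is already met when the one before it is completed fails the run):
1. the plate lies flat over the milligram tray while the lid still stands open (value of joint plate below 0.07 rad and value of joint lid above 0.9 rad), for 0.2 s.
2. the lid is fully shut over the plate (value of joint lid below 0.035 rad and value of joint plate below 0.07 rad), for 0.2 s.
At the end, for the whole second after the job is handed in: Plate flat (below 0.07 rad) and lid fully shut over it (below 0.035 rad, front edge within 6 mm), both at rest; every knob weight in its bore (not raised 8 mm, not tilted 0.2 rad); the other loose things within 25 mm of where they stood (all of step 2 and velocity of joint plate between -0.05 and 0.05 rad/s and velocity of joint lid between -0.05 and 0.05 rad/s and z of each of w500, w200a, w200b, w100a, w100b, w50 in the frame of case below 0.034 m and angle between each of w500, w200a, w200b, w100a, w100b, w50's own z axis and vertical below 0.2 rad and distance of each of forceps, bottle_a, bottle_b, jar, mortar, pestle, pot from where it was at the start of the episode below 0.025 m); the robot touches nothing.
It fails at once if the lid comes down (below 0.55 rad) while the plate still stands up (above 0.5 rad) (value of joint lid below 0.55 rad and value of joint plate above 0.5 rad).
It fails at once if the lid slams: it closes faster than 3 rad/s (velocity of joint lid below -3 rad/s).
It fails at once if the plate or the lid is squeezed or pushed hard on its way: the fingers bear on the case with over 30 N while the plate is above 0.3 rad or the lid between 0.3 and 1.5 rad (contact force between the fingers and case above 30 N and (value of joint plate above 0.3 rad or value of joint lid between 0.3 and 1.5 rad)).
It fails at once if a knob weight is lifted more than 10 mm or tipped out of its bore (z of any of w500, w200a, w200b, w100a, w100b, w50 in the frame of case above 0.036 m or angle between any of w500, w200a, w200b, w100a, w100b, w50's own z axis and vertical above 0.4 rad).
It fails at once if another loose thing is lifted, or is moved by more than 25 mm (distance of any of forceps, bottle_a, bottle_b, jar, mortar, pestle, pot from where it was at the start of the episode above 0.025 m).
It also fails if it takes over 51 s, if anything falls off the work surface, if the arm or the gripper's body presses on something with over 40 N, if the wrist force passes 120 N, or if a joint passes its speed limit or range.

## Working session

There is one attempt and no reset: what is moved stays moved. The work goes in short steps, Python scripts to look and compute and a tool call to move; the robot and the scene stay as the last step left them, time stands still between calls to the robot, and variables do not carry over. Pictures are saved under pics/ and viewed, at most 10 in all, crops included, and the job is handed in when it is done.

Besides the shell and the picture viewer there is one more tool, called after "Call:" as name(argument=value, ...) on one line, values as JSON. drive_tool: Moves the arm, as the interface text tells. Its arguments: {"type":"object","properties":{"steps":{"type":"string"},"claw":{"type":"number"},"squeeze":{"type":"number"}},"required":["steps"]}

```bash
mkdir -p pics; cat > h.py <<'E'
import numpy as np, cv2
from scipy.spatial.transform import Rotation as R
from workcell import monitor, optics, arm, finder
def proj(c,P):
    P=np.atleast_2d(P); r=R.from_quat(c["orientation"]).as_matrix()
    q=(P-np.array(c["position"]))@r
    return np.c_[c["cx"]+c["fx"]*q[:,0]/-q[:,2], c["cy"]-c["fy"]*q[:,1]/-q[:,2]]
def ray(c,px):
    r=R.from_quat(c["orientation"]).as_matrix()
    d=np.array([(px[0]-c["cx"])/c["fx"],-(px[1]-c["cy"])/c["fy"],-1.])
    return np.array(c["position"]),r@d
def atz(c,px,z):
    o,d=ray(c,px); return o+d*(z-o[2])/d[2]
E
python3 - <<'E'
from h import *
for n in ["scene","side"]:
    c=optics.camera(n); cv2.imwrite(f"pics/{n}0.png",c["image"][:,:,::-1])
    print(n,c["position"],c["orientation"],c["fx"],c["cx"],c["cy"],[k for k in c if k!="image"])
    for l in ["case","plate","lid","w500","w200a","w100a","w50","forceps","jar","bottle_a","mortar","pestle","pot"]:
        for d in finder.silhouettes(l,n):
            if d["confidence"]>.3: print(l,round(d["confidence"],2),np.round(d["pixel"]),d["region"].sum())
E
```

```text
scene [ 1.36810726 -0.21693824  0.90624839] [0.3081227  0.24886511 0.56010164 0.72760752] 499.0429219593544 326.03302140333017 238.1427133661744 ['fx', 'fy', 'cx', 'cy', 'position', 'orientation']
case 0.67 [365. 234.] 12536
case 0.59 [295. 289.] 219
plate 0.67 [324. 261.] 685
lid 0.73 [386. 200.] 5436
w500 0.81 [379. 252.] 289
w200a 0.69 [363. 245.] 140
w200a 0.37 [382. 202.] 5291
w50 0.81 [379. 252.] 289
forceps 0.72 [293. 284.] 121
jar 0.64 [518. 244.] 1910
bottle_a 0.6 [382. 308.] 397
bottle_a 0.47 [403. 288.] 249
mortar 0.69 [441. 184.] 1109
pestle 0.75 [148. 300.] 409
pot 0.74 [178. 224.] 658
side [ 0.13047709 -0.68867866  0.85645618] [ 0.37173433 -0.10214781 -0.21866273  0.89641844] 496.85200426845245 317.9009942566915 239.8658701911287 ['fx', 'fy', 'cx', 'cy', 'position', 'orientation']
case 0.87 [295. 226.] 14993
case 0.55 [357. 234.] 561
plate 0.86 [357. 232.] 614
lid 0.63 [270. 192.] 6956
w500 0.87 [323. 209.] 299
w500 0.65 [272. 190.] 7220
w500 0.5 [307. 280.] 58
w500 0.37 [321. 266.] 92
w100a 0.32 [197. 181.] 1470
w50 0.87 [323. 209.] 299
w50 0.65 [272. 190.] 7220
w50 0.5 [307. 280.] 58
w50 0.37 [321. 266.] 92
forceps 0.71 [364. 295.] 145
jar 0.78 [286. 126.] 730
bottle_a 0.67 [346. 199.] 143
bottle_a 0.53 [380. 209.] 265
bottle_a 0.31 [284. 122.] 692
mortar 0.81 [200. 186.] 1433
mortar 0.71 [292. 227.] 14994
pestle 0.64 [448. 416.] 668
pot 0.66 [312. 430.] 1512
```

View pics/scene0.png

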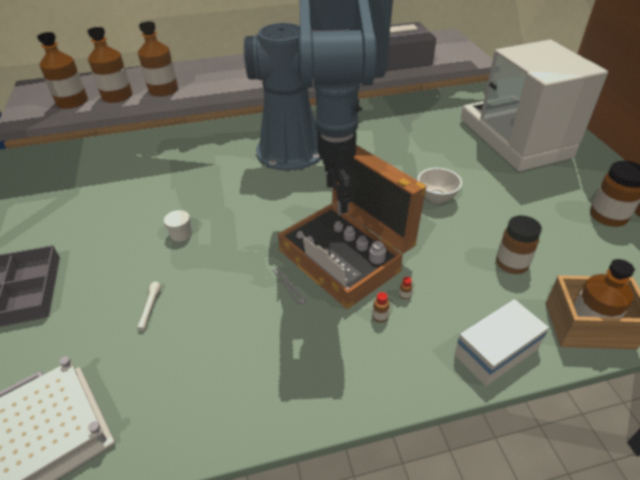

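View pics/side0.png

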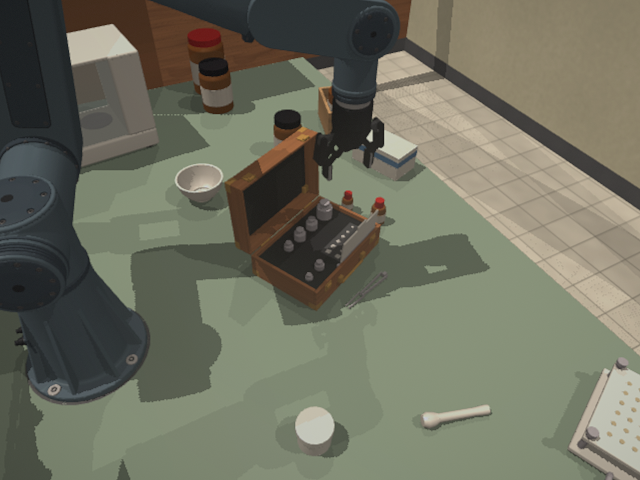

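Both views show the case near the middle (scene about 345,240; side about 300,230). Its lid leans open toward the robot and mortar, and the plate stands on the side toward the forceps. The arm is above it. I'll fit the case pose and both joints to the silhouettes.

```bash
cat >> h.py <<'E'
def box(x0,x1,y0,y1,z0,z1): return np.array([[x,y,z] for x in (x0,x1) for y in (y0,y1) for z in (z0,z1)],float)
def model(p):
    x,y,yaw,th,ph=p; c,s=np.cos(yaw),np.sin(yaw); W=np.array([[c,-s,0],[s,c,0],[0,0,1]])
    base=box(-.09,.09,-.13,.13,0,.06)
    l=box(0,.18,-.13,.13,0,.045)
    lid=np.c_[.09-l[:,0]*np.cos(th)+l[:,2]*np.sin(th), l[:,1], .06+l[:,0]*np.sin(th)+l[:,2]*np.cos(th)]
    l=box(0,.066,-.07,.07,-.002,.002); t=box(.066,.076,-.017,.017,-.002,.002); l=np.r_[l,t]
    pl=np.c_[-.08+l[:,0]*np.cos(ph)-l[:,2]*np.sin(ph), l[:,1]-.042, .051+l[:,0]*np.sin(ph)+l[:,2]*np.cos(ph)]
    f=lambda q:q@W.T+[x,y,0]
    return f(base),f(lid),f(pl)
def fill(c,parts):
    m=np.zeros((480*2,640*2),np.uint8)
    for q in parts: cv2.fillConvexPoly(m,cv2.convexHull((proj(c,q)*2+.5).round().astype(np.int32)),1)
    return cv2.resize(m,(640,480),interpolation=cv2.INTER_AREA).astype(float) if 0 else m[::2,::2]/2.+m[1::2,1::2]/2.
def wire(c,p,path,x0,y0,w,h,k):
    im=cv2.resize(c["image"][y0:y0+h,x0:x0+w,::-1],None,fx=k,fy=k,interpolation=cv2.INTER_CUBIC)
    E=[(0,1),(0,2),(0,4),(1,3),(1,5),(2,3),(2,6),(3,7),(4,5),(4,6),(5,7),(6,7)]
    for q,col in zip(model(p),[(0,255,0),(255,255,0),(255,0,255)]):
        u=((proj(c,q)-[x0,y0]+.5)*k).round().astype(int)
        for a,b in E: cv2.line(im,tuple(map(int,u[a])),tuple(map(int,u[b])),col,1)
    cv2.imwrite(path,im)
E
python3 - <<'E'
from h import *
from scipy.optimize import minimize, differential_evolution
D=[]
for n in ["scene","side"]:
    c=optics.camera(n); best={}
    for l in ["case","lid","plate"]:
        s=finder.silhouettes(l,n); best[l]=s[0]["region"]
    D.append((c,best))
    w=finder.silhouettes("w500",n)[0]["pixel"]
    print(n,atz(c,w,.07)[:2], atz(c,best["case"].nonzero()[1::-1] and [np.mean(best["case"].nonzero()[1]),np.mean(best["case"].nonzero()[0])],.06)[:2])
def cost(p):
    e=0
    for c,b in D:
        B,L,P=model(p)
        e+=np.abs(fill(c,[B,L,P])-b["case"]).sum()
        e+=.7*np.abs(fill(c,[L])-b["lid"]).sum()+2*np.abs(fill(c,[P])-b["plate"]).sum()
    return e
r=differential_evolution(cost,[(.4,.8),(-.2,.2),(-3.5,3.5),(1.55,1.85),(1.4,1.75)],popsize=25,maxiter=120,seed=1,tol=1e-6)
r=minimize(cost,r.x,method="Nelder-Mead",options=dict(initial_simplex=r.x+np.r_[np.zeros((1,5)),np.diag([.004,.004,.02,.04,.04])]))
print(r.x,r.fun); np.save("p.npy",r.x)
for n,(c,b) in zip("AB",D): 
    print([ (k,v.sum()) for k,v in b.items()])
wire(D[0][0],r.x,"pics/w1.png",260,130,200,180,4)
wire(D[1][0],r.x,"pics/w2.png",210,120,190,190,3.1)
E
```

```text
scene [0.58817865 0.09590307] [0.49349615 0.07821446]
side [0.58257282 0.09783828] [0.50123205 0.09146837]
[0.52111992 0.01902664 2.02619345 1.59108216 1.68802204] 5010.3
[('case', np.int64(12358)), ('lid', np.int64(5468)), ('plate', np.int64(685))]
[('case', np.int64(15110)), ('lid', np.int64(7263)), ('plate', np.int64(649))]
```

View pics/w1.png

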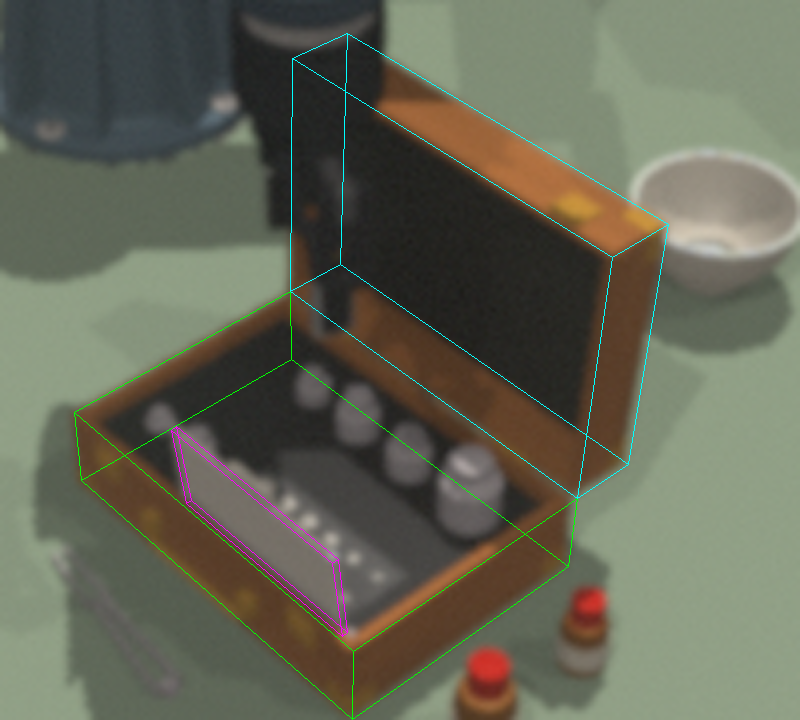

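View pics/w2.png

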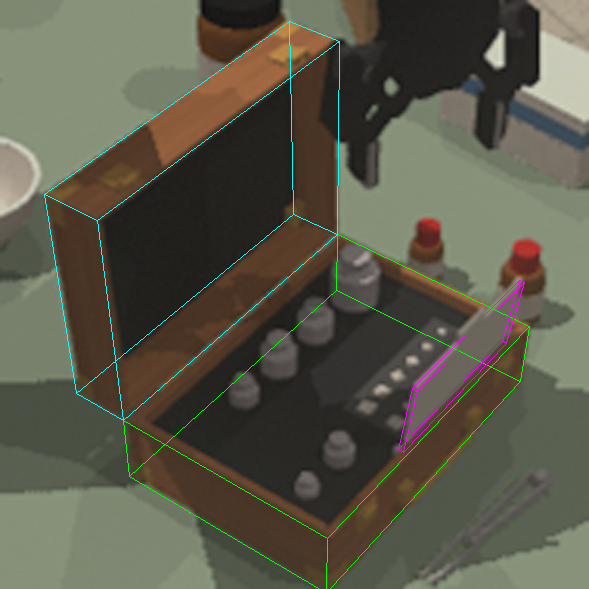

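The fit agrees with the picture: green, cyan and magenta wireframes lie on the base, lid and plate, and the w500 check matches within a few mm. Next I'll check the obstacles and the tool axes.

```bash
cat >> h.py <<'E'
def w2c(P,p=None):
    p=np.load("p.npy") if p is None else p
    d=np.asarray(P,float)-[p[0],p[1],0]; return R.from_euler("z",-p[2]).apply(d)
def status():
    o=monitor.get_obs(); q=R.from_quat(o["tool_rot"]); m=q.as_matrix(); Z=R.from_euler("z",-np.load("p.npy")[2])
    print("t",o["time_s"],"tcp case mm",np.round(w2c(o["tool_pos"])*1e3,1),"F case",np.round(Z.apply(o["contact_force"]),1),"w",o["width"])
    print("tool axes in case (cols x y z):\n",np.round(Z.as_matrix()@m,3))
E
python3 - <<'E'
from h import *
status(); print(monitor.get_obs()["tool_rot"])
for n in ["scene","side"]:
    c=optics.camera(n)
    for l,z in dict(bottle_a=.035,mortar=.05,jar=.06,forceps=0).items():
        for d in finder.silhouettes(l,n):
            if d["confidence"]>.4: print(n,l,np.round(w2c(atz(c,d["pixel"],z))*1e3))
E
```

```text
t 1.9 tcp case mm [-40.8 -40.  303.9] F case [ 0.8 -0.3 -0.2] w 0.08561266012362008
tool axes in case (cols x y z):
 [[ 0.898 -0.44  -0.   ]
 [-0.44  -0.898  0.   ]
 [-0.     0.    -1.   ]]
[ 7.07110400e-01  7.07103162e-01 -1.51834225e-05  1.85674309e-05]
scene bottle_a [ -47. -200.   35.]
scene bottle_a [  27. -197.   35.]
scene bottle_a [-54. -13.  35.]
scene mortar [373.   0.  50.]
scene jar [ 320. -291.   60.]
scene forceps [-150.  -26.    0.]
side bottle_a [  37. -186.   35.]
side bottle_a [ -46. -206.   35.]
side bottle_a [ 397. -361.   35.]
side mortar [381.   6.  50.]
side jar [ 368. -343.   60.]
side forceps [-151.   18.   -0.]
```

Call:
drive_tool(steps="0 0 0 0 0 -0.0725; 0 0 0 0 0 -0.0725; 0 0 0 0 0 -0.0725; 0 0 0 0 0 -0.0725; -0.95 0 0 0 0 0; -0.95 0 0 0 0 0; -0.95 0 0 0 0 0; 0 0 0.95 0 0 0; 0 0 0.95 0 0 0; 0 0 0.95 0 0 0; 0 0 0.95 0 0 0; 0 0 0 0 0 0", claw=0)

```text
time_s: 3.6
tool_pos: [0.61, -0.076, 0.1852]
tool_rot: [0.529, 0.848, -0.001, -0.004]
contact_force: [-0.2, -0.5, 0.2]
width: -0.0002
finger_force: 0.0
```

```bash
python3 - <<'E'
from h import *
status()
c=optics.camera("side"); p=np.load("p.npy")
wire(c,p,"pics/w3.png",230,60,200,190,4) if 0 else cv2.imwrite("pics/w3.png",cv2.resize(c["image"][60:260,230:430,::-1],None,fx=3,fy=3,interpolation=cv2.INTER_CUBIC))
E
```

```text
t 3.6 tcp case mm [-124.4  -38.   185.2] F case [-0.4  0.4  0.2] w -0.0001503382801343466
tool axes in case (cols x y z):
 [[ 1.    -0.     0.006]
 [-0.    -1.     0.006]
 [ 0.006 -0.006 -1.   ]]
```

View pics/w3.png

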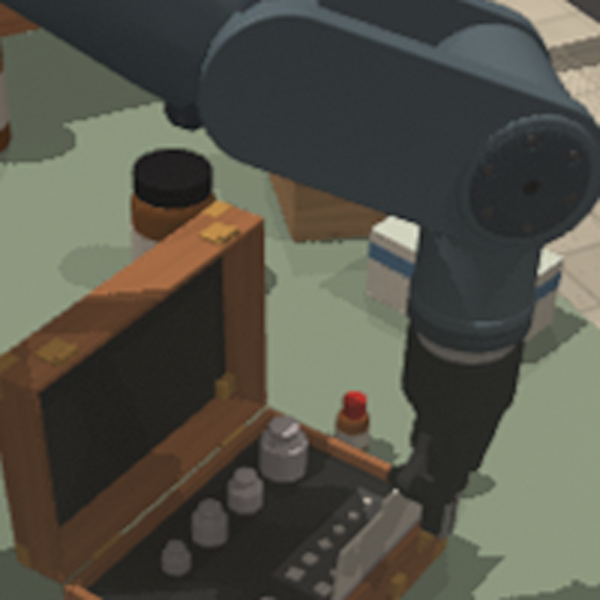

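Call:
drive_tool(steps="0.68 0 0.24 0 0 0; 0.33 0 0.03 0 0 0; 0.33 0 0.03 0 0 0; 0.27 0 0.07 0 0 0; 0.23 0 0.1 0 0 0; 0.23 0 0.13 0 0 0; 0.2 0 0.13 0 0 0; 0 0 0 0 0 0")

```text
time_s: 4.45
tool_pos: [0.5818, -0.0148, 0.167]
tool_rot: [0.529, 0.849, -0.0, -0.001]
contact_force: [-1.2, -0.1, 0.3]
width: -0.0001
finger_force: 0.0
```

```bash
python3 - <<'E'
from h import *
status()
c=optics.camera("side")
cv2.imwrite("pics/w4.png",cv2.resize(c["image"][100:300,210:410,::-1],None,fx=3,fy=3,interpolation=cv2.INTER_CUBIC))
E
```

```text
t 4.45 tcp case mm [-57.  -39.6 167. ] F case [0.4 1.1 0.3] w -0.00011462708283028718
tool axes in case (cols x y z):
 [[ 1.     0.001  0.001]
 [ 0.001 -1.     0.001]
 [ 0.001 -0.001 -1.   ]]
```

View pics/w4.png

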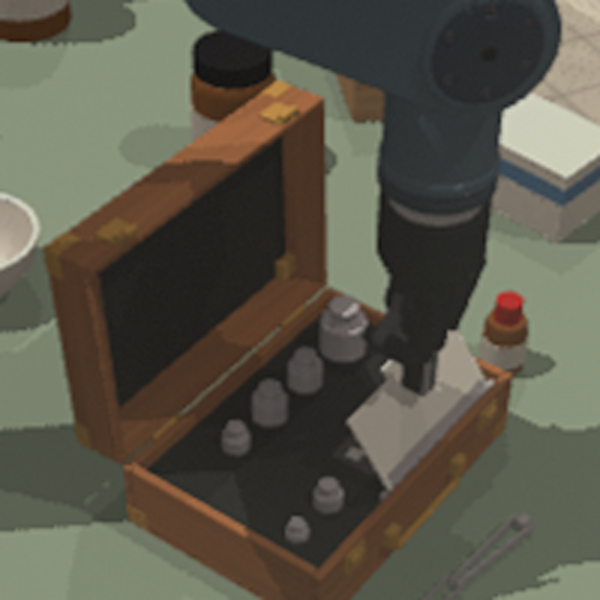

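Call:
drive_tool(steps="0.12 0 0.18 0 0 0; 0.12 0 0.18 0 0 0; 0.12 0 0.18 0 0 0; 0.08 0 0.2 0 0 0; 0.08 0 0.2 0 0 0; 0.03 0 0.2 0 0 0; 0.03 0 0.2 0 0 0; 0 0 0 0 0 0")

```text
time_s: 5.3
tool_pos: [0.5743, 0.0002, 0.1266]
tool_rot: [0.529, 0.849, -0.0, -0.001]
contact_force: [-0.8, -0.0, -0.9]
width: -0.0004
finger_force: 0.0
```

```bash
python3 -c "
from h import *
status()"
```

```text
t 5.3 tcp case mm [-40.3 -39.5 126.6] F case [ 0.4  0.8 -0.9] w -0.0003536117785369108
tool axes in case (cols x y z):
 [[ 1.     0.     0.001]
 [ 0.    -1.     0.002]
 [ 0.001 -0.002 -1.   ]]
```

Call:
drive_tool(steps="0 0 0.05 0 0 0; 0 0 0.05 0 0 0; 0 0 0.05 0 0 0; 0 0 0 0 0 0; 0 0 0 0 0 0")

```text
time_s: 5.8
tool_pos: [0.5754, -0.0001, 0.1255]
tool_rot: [0.529, 0.849, -0.0, 0.0]
contact_force: [-7.5, 0.4, 15.5]
width: 0.0
finger_force: 7.8
```

Contact at the flat height (tip at 52.5 mm), 15 N. Next I'll lift off and check the plate.

Call:
drive_tool(steps="0 0 -0.3 0 0 0; 0 0 -0.9 0 0 0; 0 0 -0.95 0 0 0; 0 0 -0.95 0 0 0; 0 0 -0.95 0 0 0; 0 0 -0.95 0 0 0; 0 0 -0.95 0 0 0; 0 0 -0.95 0 0 0; 0 0 -0.8 0 0 0; 0 0 0 0 0 0")

```text
time_s: 6.8
tool_pos: [0.5766, -0.0003, 0.359]
tool_rot: [0.529, 0.848, 0.001, 0.004]
contact_force: [0.5, -0.4, 1.3]
width: -0.0003
finger_force: 0.0
```

```bash
python3 - <<'E'
from h import *
status()
p=np.load("p.npy"); p[4]=0
c=optics.camera("side"); wire(c,p,"pics/w5.png",210,110,200,200,3)
E
```

```text
t 6.8 tcp case mm [-41.7 -41.3 359. ] F case [-0.5 -0.3  1.3] w -0.00028726520520234945
tool axes in case (cols x y z):
 [[ 1.     0.    -0.005]
 [ 0.    -1.    -0.006]
 [-0.005  0.006 -1.   ]]
```

View pics/w5.png

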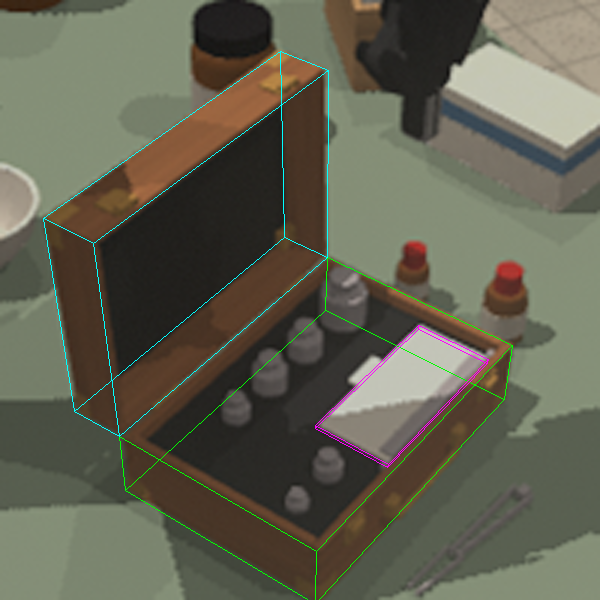

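The plate lies flat: the magenta outline at joint 0 matches it. Now I'll go over the lid to behind it.

Call:
drive_tool(steps="0.94 -0.33 0 0 0 0; 0.94 -0.33 0 0 0 0; 0.94 -0.33 0 0 0 0; 0.94 -0.33 0 0 0 0; 0.94 0 0 0 0 0; 0.94 0 0 0 0 0; 0.94 0 0 0 0 0; 0.94 0 0 0 0 0; 0 0 0 0 0 0")

```text
time_s: 7.75
tool_pos: [0.4382, 0.1873, 0.3527]
tool_rot: [0.528, 0.849, -0.0, -0.001]
contact_force: [0.9, -0.6, 0.7]
width: -0.0001
finger_force: 0.0
```

```bash
python3 -c "
from h import *
status()"
```

```text
t 7.75 tcp case mm [187.6   0.4 352.7] F case [-1.  -0.5  0.7] w -0.00014230204448297088
tool axes in case (cols x y z):
 [[ 1.     0.003  0.002]
 [ 0.003 -1.     0.002]
 [ 0.002 -0.002 -1.   ]]
```

Call:
drive_tool(steps="0 0 0.87 0 0 0; 0 0 0.87 0 0 0; 0 0 0.87 0 0 0; -0.64 0 0 0 0 0; -0.64 0 0 0 0 0; -0.47 0 -0.1 0 0 0; -0.47 0 -0.1 0 0 0; -0.48 0 -0.02 0 0 0; -0.48 0 -0.02 0 0 0; 0 0 0 0 0 0")

```text
time_s: 8.75
tool_pos: [0.4834, 0.0976, 0.2835]
tool_rot: [0.53, 0.848, -0.0, 0.001]
contact_force: [-0.2, 0.9, 0.6]
width: -0.0003
finger_force: 0.0
```

```bash
python3 - <<'E'
from h import *
status()
c=optics.camera("side")
cv2.imwrite("pics/w6.png",cv2.resize(c["image"][60:300,170:410,::-1],None,fx=2.5,fy=2.5,interpolation=cv2.INTER_CUBIC))
E
```

```text
t 8.75 tcp case mm [ 87.1  -0.7 283.5] F case [ 0.9 -0.2  0.6] w -0.000307786593960456
tool axes in case (cols x y z):
 [[ 1.    -0.002 -0.002]
 [-0.002 -1.    -0.001]
 [-0.002  0.001 -1.   ]]
```

View pics/w6.png

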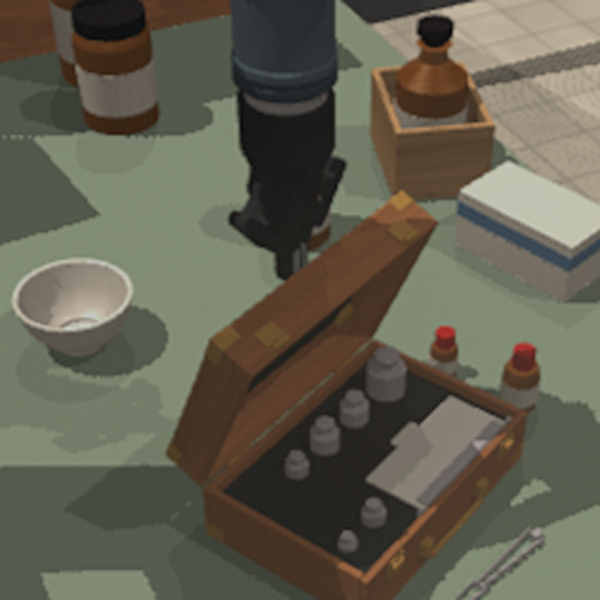

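The lid is moving, now at about 1.15 rad with light force. Continuing.

Call:
drive_tool(steps="-0.4 0 0.14 0 0 0; -0.4 0 0.14 0 0 0; -0.45 0 0.17 0 0 0; -0.45 0 0.17 0 0 0; -0.42 0 0.27 0 0 0; -0.42 0 0.27 0 0 0; -0.35 0 0.33 0 0 0; -0.35 0 0.33 0 0 0; 0 0 0 0 0 0")

```text
time_s: 9.7
tool_pos: [0.524, 0.0112, 0.226]
tool_rot: [0.53, 0.848, -0.001, -0.002]
contact_force: [-0.2, 0.3, 0.2]
width: 0.0
finger_force: 0.0
```

```bash
python3 -c "
from h import *
status()"
```

```text
t 9.7 tcp case mm [ -8.3   0.9 226. ] F case [0.3 0.  0.2] w 4.931306433661224e-06
tool axes in case (cols x y z):
 [[ 1.    -0.001  0.002]
 [-0.001 -1.     0.004]
 [ 0.002 -0.004 -1.   ]]
```

Call:
drive_tool(steps="-0.31 0 0.35 0 0 0; -0.31 0 0.35 0 0 0; -0.12 0 0.22 0 0 0; -0.12 0 0.22 0 0 0; -0.08 0 0.18 0 0 0; -0.08 0 0.18 0 0 0; 0 0 0 0 0 0; 0 0 0 0 0 0")

```text
time_s: 10.5
tool_pos: [0.5384, -0.0152, 0.1835]
tool_rot: [0.529, 0.849, -0.0, -0.0]
contact_force: [0.4, -0.3, -0.1]
width: 0.0001
finger_force: 0.0
```

Call:
drive_tool(steps="0 0 0.06 0 0 0; 0 0 0.06 0 0 0; 0 0 0.06 0 0 0; 0 0 0.05 0 0 0; 0 0 0 0 0 0; 0 0 0 0 0 0")

```text
time_s: 11.1
tool_pos: [0.5388, -0.0154, 0.1776]
tool_rot: [0.529, 0.849, 0.0, 0.001]
contact_force: [-1.5, -1.3, 6.3]
width: 0.0001
finger_force: 3.5
```

Call:
drive_tool(steps="0 0 0.04 0 0 0; 0 0 0.04 0 0 0; 0 0 0.03 0 0 0; 0 0 0 0 0 0; 0 0 0 0 0 0; 0 0 0 0 0 0")

```text
time_s: 11.7
tool_pos: [0.539, -0.0154, 0.1774]
tool_rot: [0.529, 0.849, -0.0, 0.001]
contact_force: [-12.1, 1.4, 32.3]
width: -0.0
finger_force: 16.0
```

The stop is firm: 32 N with no further travel. Retracting and checking.

Call:
drive_tool(steps="0 0 -0.2 0 0 0; 0 0 -0.5 0 0 0; 0 0 -0.95 0 0 0; 0 0 -0.95 0 0 0; 0 0 -0.95 0 0 0; 0 0 -0.95 0 0 0; 0 0 -0.95 0 0 0; 0 0 0 0 0 0; 0 0 0 0 0 0")

```text
time_s: 12.6
tool_pos: [0.5384, -0.0151, 0.337]
tool_rot: [0.529, 0.849, 0.0, 0.0]
contact_force: [-1.2, -0.6, 0.1]
width: -0.0
finger_force: 0.0
```

```bash
python3 - <<'E'
from h import *
status()
p=np.load("p.npy"); p[3]=0;p[4]=0
c=optics.camera("side"); wire(c,p,"pics/w7.png",170,110,240,200,3)
E
```

```text
t 12.6 tcp case mm [-38.2  -0.5 337. ] F case [0.  1.3 0.1] w -1.7618424444249614e-05
tool axes in case (cols x y z):
 [[ 1.     0.    -0.   ]
 [ 0.    -1.    -0.001]
 [-0.     0.001 -1.   ]]
```

View pics/w7.png

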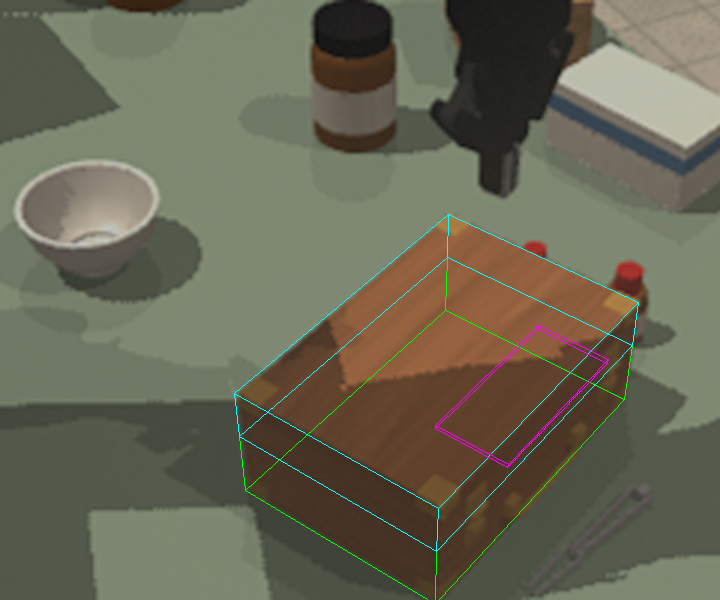

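The lid matches the shut wireframe and the other things are where they were. Handing in.

```bash
python3 -c "
from workcell import arm
print(arm.job_done())"
```

```text
the job is handed in; nothing more can be done
None
```

I pushed the plate flat first, then swung the lid over and pressed it shut against its stop without a slam, and handed the job in at about 12.7 s; the final picture shows the case closed and the nearby items where they stood.

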